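# Put the green-capped sample on the balance

### The job

Weigh the green-capped sample: pick up the jar with the green cap and set it down gently, upright and in the middle of the small raised round pan of the balance, then let go. Leave the jars with the yellow and blue caps where they stand.

Things in the scene. Friction and masses are not known exactly. Their poses are not given: they have to be found in the camera images.
- jar_green_center (a point): amber sample jar, cylinder 48 mm across and 70 mm tall with its cap, upright on the counter, with a white paper label and a green screw cap (the top 19 mm of the height); about 0.12 to 0.24 kg. This point is its centre, on its axis, 35 mm above its underside; its z axis points up along the jar.
- balance: grey laboratory balance, fixed. A rigid flat round steel pan 64 mm across stands on a black stalk, its top 85 mm above the counter. Origin on the counter right under the pan's centre, z up. The case is 170 mm wide (y) and runs from 145 mm on the -x side (blue console with display) to 85 mm on the +x side; apart from pan and stalk nothing is higher than 66 mm.
- jar_yellow_center (a point): amber sample jar, cylinder 48 mm across and 70 mm tall with its cap, upright on the counter, as the green one but with a yellow screw cap; this point is its centre. It stays where it is.
- jar_blue_center (a point): amber sample jar, cylinder 48 mm across and 70 mm tall with its cap, upright on the counter, as the green one but with a blue screw cap; this point is its centre. It stays where it is.

How it is judged:
At the end, for the whole second after the job is handed in: The green-capped jar stands at rest on the balance's pan, released, upright within 10 degrees, its axis within 16 mm of the pan's centre (horizontal distance between jar_green_center and balance below 0.016 m and z of jar_green_center in the frame of balance between 0.114 and 0.126 m and angle between jar_green_center's own z axis and vertical below 0.17 rad and contact force between jar_green and balance above 0.5 N and linear speed of jar_green below 0.02 m/s); the robot touches nothing.
It fails at once if the jar is pressed on the balance with more than 40 N (contact force between jar_green and balance above 40 N).
It fails at once if the jar is dropped on the pan: over it, faster than 0.35 m/s less than 25 mm above it or faster than 0.8 m/s less than 80 mm above it (horizontal distance between jar_green_center and balance below 0.04 m and z of jar_green_center in the frame of balance above 0.105 m and ((z of jar_green_center in the frame of balance below 0.145 m and linear speed of jar_green above 0.35 m/s) or (z of jar_green_center in the frame of balance below 0.2 m and linear speed of jar_green above 0.8 m/s))).
It fails at once if the yellow-capped or the blue-capped jar is moved by more than 30 mm (distance of any of jar_yellow_center, jar_blue_center from where it was at the start of the episode above 0.03 m).
It also fails if it takes over 32 s, if anything falls off the work surface, if the arm or the gripper's body presses on something with over 40 N, if the wrist force passes 120 N, or if a joint passes its speed limit or range.

### The arm

A 7-joint arm with a two-finger parallel gripper is mounted at the origin on the work surface. World frame = base frame: x ahead of the robot, y to its left, z up, the work surface at z = 0. Lengths are in m, angles in rad, forces in N, time in s.
With the tool pointing down it reaches from about 0.4 to 0.85 m from the base axis. Payload 10.4 kg.
Tool frame: the origin (TCP) lies at the very end of the fingers, on their centre line; the grasp point (between the pads) lies r.pinch_z behind it (r.pinch_z is the distance from the TCP to the grasp point, in m); z points along the fingers, x is the direction in which the jaws open and shut, and the axes are right-handed (so a half turn about z gives the same grasp; the last joint's range is limited). The gripper opens to 87 mm and grips with 3 to 60 N. Pads are 19 mm wide; open, the fingers measure 117 mm over their backs; the gripper's body (75 mm by 190 mm) begins 51 mm behind the grasp point.
Start: joints at [1.282, 0.332, -0.065, 1.46, 0.022, 1.35, -0.088], TCP at [0.164, -0.603, 0.223] pointing down, gripper open.
Joint ranges: [-2.6, 2.6], [-0.5, 2.12], [-1.47, 1.34], [0.16, 2.42], [-1.27, 4.41], [0.06, 2.06], [-2.6, 2.6]. Speed limits (rad/s): [2.22, 2.22, 2.79, 2.79, 3.14, 3.14, 3.14].

### API

Orientations are given as a unit quaternion [x, y, z, w].
In Python, from bench import r gives the robot as it stands.
- The arm moves only by the tool carry_out, never from a script. Its argument "increments" is text: rows parted by semicolons, each of 7 numbers parted by spaces: the turn, a rotation vector about the tool's x, y, z in degrees, then the shift along the tool's x, y, z in m, then the finger opening in m, from 0 to 0.087. A call has exactly 5 rows; each row is the pose to reach, as a shift and turn from the pose measured when the call began, along the tool's axes at that moment; what a row does not reach only later rows make up. A row lasts 1/8 s, in which the tool goes at most 62.5 mm and 10.7 degrees, less where a joint would pass 70% of its speed; a pose out of reach is approached as far as the arm can. A call with a gripper value outside its range is refused whole. The fingers move at their own pace and stop on an object; "squeeze" is the grip in N (left out, the last holds). Time passes only in rows, so rows that repeat a pose let the fingers close, or fill a call up. It gives the time, the measured TCP pose, the force and the opening at its end, in the units of the state.
- r.read_state(): the state, without advancing time (a new reading comes with each control period).
- r.camera(name): name is "side" or "top" or "wrist"; returns (picture, depth): 384x512x3 uint8, blue, green, red; 384x512 float32, m along the optical axis (not along the pixel's ray), 0 where there is no reading.
- r.camera_model(name): a dict with "K" (3x3 intrinsics, pixels), "extrinsics" (4x4, takes a point from camera to world coordinates). Camera axes: x right, y down, z forward; pixel columns grow to the right and rows downward; lengths in m; the calibration is good to about 2 mm. A picture is of the moment at which its call begins: read the wrist's pose just before it. camera_model takes no time and is no camera call; for the wrist camera it gives the pose at the moment of the call.
- r.close_job(): hands the job in, once; it reports no verdict.
The state is a dict: "time": time; "joint_positions": joint angles; "joint_vel": joint speeds; "joint_torque": joint torques, N m; "ee_pos": TCP position; "eef_rot": TCP orientation; "ft_force": force on the tool from outside, world axes, zero at the start; "torque": the same for the moment, N m; "width": finger opening in m.
Only numpy, scipy, OpenCV 4.12 (cv2) and the standard library are available. Lean on these libraries where they do the work, as an engineer would, in place of code of your own. Each camera call takes 0.05 s, during which the arm holds its last target.

## Working session

There is one attempt and no reset: what is moved stays moved. The work goes in short steps, Python scripts to look and compute and a tool call to move; the robot and the scene stay as the last step left them, time stands still between calls to the robot, and variables do not carry over. Pictures are saved under pics/ and viewed, and the job is handed in when it is done.

Besides the shell and the picture viewer there is one more tool, called after "Emit:" as a command line: name --argument value ..., lists and objects as JSON in quotes. carry_out: Moves the arm, as the interface text tells. Its arguments: {"type":"object","properties":{"increments":{"type":"string"},"squeeze":{"type":"number"}},"required":["increments"]}

```bash
mkdir -p pics; ls
python3 - <<'E'
from bench import r
import cv2,numpy as np
np.set_printoptions(precision=4,suppress=True)
s=r.read_state();print({k:np.round(v,4) for k,v in s.items()},r.pinch_z)
for n in("side","top"):
    p,d=r.camera(n);cv2.imwrite(f"pics/{n}0.png",p);np.savez(f"{n}0.npz",p=p,d=d)
    m=r.camera_model(n);print(n,m["K"],m["extrinsics"])
E
```

```text
pics
{'time': np.float64(0.0), 'joint_positions': array([ 1.2824,  0.3329, -0.0647,  1.4609,  0.0216,  1.3499, -0.0885]), 'joint_vel': array([ 0.0001,  0.0002, -0.    , -0.0021,  0.0002, -0.0008,  0.0019]), 'joint_torque': array([  0.0012, -62.3263,   0.0252, -38.9891,  -0.0614,   0.04  ,
         0.0001]), 'ee_pos': array([ 0.1641, -0.6027,  0.2217]), 'eef_rot': array([ 0.7946, -0.6072, -0.0006, -0.0004]), 'ft_force': array([-0.3584,  0.272 ,  0.1187]), 'torque': array([0.0166, 0.0071, 0.0294]), 'width': np.float64(0.0868)} 0.0187
side [[412.4133   0.     255.1323]
 [  0.     412.4133 190.4255]
 [  0.       0.       1.    ]] [[ 0.9775 -0.128   0.1675  0.3855]
 [-0.2107 -0.6176  0.7577 -0.6764]
 [ 0.0064 -0.776  -0.6307  0.5927]
 [ 0.      0.      0.      1.    ]]
top [[434.8177   0.     256.553 ]
 [  0.     434.8177 188.0484]
 [  0.       0.       1.    ]] [[ 0.0098 -0.9851  0.1714  0.3462]
 [-0.9999 -0.0114 -0.0084 -0.0487]
 [ 0.0102 -0.1713 -0.9852  1.1066]
 [ 0.      0.      0.      1.    ]]
```

View pics/side0.png

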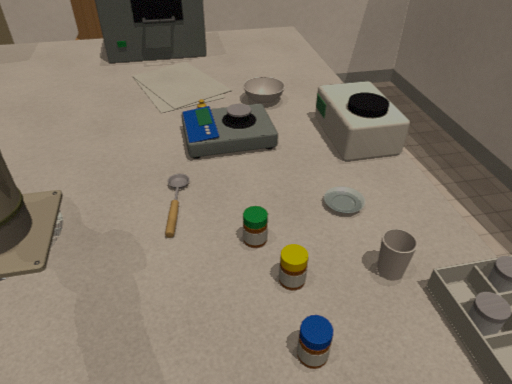

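View pics/top0.png

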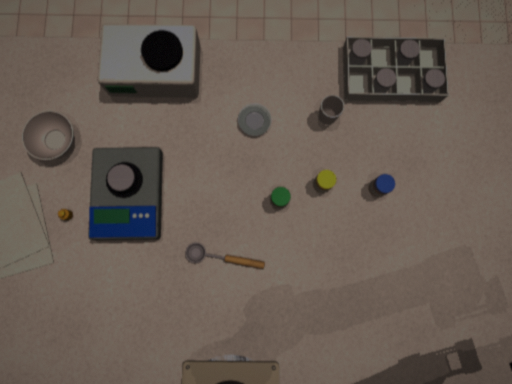

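The side view shows the green cap at (255,216), yellow at (293,258), blue at (315,330) and the pan at (239,110). In the top view green is at (281,197), yellow at (326,180), blue at (385,184) and the pan at (121,178).

```bash
cat > h.py <<'E'
import cv2,numpy as np
from bench import r
np.set_printoptions(precision=4,suppress=True)
def ray(m,uv):
    T=m["extrinsics"];d=np.linalg.inv(m["K"])@[uv[0],uv[1],1];return T[:3,3],T[:3,:3]@d
def plane(m,uv,z):
    o,d=ray(m,uv);return o+d*(z-o[2])/d[2]
def tri(m1,u1,m2,u2):
    o1,d1=ray(m1,u1);o2,d2=ray(m2,u2)
    t=np.linalg.lstsq(np.c_[d1,-d2],o2-o1,rcond=None)[0]
    a,b=o1+t[0]*d1,o2+t[1]*d2;return (a+b)/2,np.linalg.norm(a-b)
def cloud(m,d):
    v,u=np.mgrid[:384,:512];T=m["extrinsics"];K=m["K"]
    P=np.stack([(u-K[0,2])/K[0,0]*d,(v-K[1,2])/K[1,1]*d,d],-1)
    return P@T[:3,:3].T+T[:3,3]
E
python3 - <<'E'
from h import *
for n in("top","side"):
    z=np.load(n+"0.npz");m=r.camera_model(n);P=cloud(m,z["d"]);h=cv2.cvtColor(z["p"],cv2.COLOR_BGR2HSV)
    print(n)
    X,Y,Z=P[...,0],P[...,1],P[...,2]
    for c,(lo,hi),u0 in(("green",(50,80),{"top":(281,197),"side":(255,216)}),("yellow",(22,35),{"top":(326,180),"side":(293,258)}),("blue",(105,125),{"top":(385,184),"side":(315,330)})):
        M=cv2.inRange(h,(lo,130,40),(hi,255,255));u=u0[n]
        k=np.zeros_like(M);cv2.circle(k,u,25,255,-1);M&=k
        T=(M>0)&(Z>.064)&(Z<.08)&(z["d"]>0)
        q=P[T]; 
        vs,us=np.nonzero(T);(cc,rr)=cv2.minEnclosingCircle(np.c_[us,vs].astype(np.float32))
        print(c,T.sum(),q.mean(0),"bb",q.min(0),q.max(0),"ray circ",cc,plane(m,cc,.07),"ray mean",plane(m,(us.mean(),vs.mean()),.07))
    u={"top":(121,178),"side":(239,110)}[n]
    k=np.zeros(Z.shape,np.uint8);cv2.circle(k,u,25,255,-1)
    T=(k>0)&(Z>.077)&(Z<.094)
    q=P[T];vs,us=np.nonzero(T)
    print("pan",T.sum(),q.mean(0),q.min(0),q.max(0),plane(m,(us.mean(),vs.mean()),.085),(us.mean(),vs.mean()))
    k2=(Z>.03)&(Z<.068)&(abs(X-q[:,0].mean())<.16)&(abs(Y-q[:,1].mean())<.1)&(z["d"]>0)
    vs,us=np.nonzero(k2);w=P[k2];print("case",cv2.minAreaRect(w[:,:2].astype(np.float32)))
E
```

```text
top
green 236 [ 0.5073 -0.1146  0.069 ] bb [ 0.4859 -0.1338  0.0647] [ 0.5282 -0.0949  0.0739] ray circ (280.20001220703125, 196.39999389648438) [ 0.5068 -0.1148  0.07  ] ray mean [ 0.5071 -0.1146  0.07  ]
yellow 287 [ 0.5509 -0.2265  0.0688] bb [ 0.5285 -0.2492  0.064 ] [ 0.5744 -0.2043  0.0733] ray circ (326.0, 179.0) [ 0.5509 -0.2262  0.07  ] ray mean [ 0.5507 -0.2263  0.07  ]
blue 252 [ 0.5424 -0.3696  0.0687] bb [ 0.5206 -0.3903  0.065 ] [ 0.5633 -0.3472  0.074 ] ray circ (384.73077392578125, 183.34616088867188) [ 0.5418 -0.3691  0.07  ] ray mean [ 0.5421 -0.3692  0.07  ]
pan 556 [0.5456 0.2681 0.0842] [0.5155 0.2365 0.0783] [0.5769 0.3004 0.0902] [0.5454 0.2678 0.085 ] (np.float64(120.41007194244604), np.float64(177.6564748201439))
case ((0.5163477063179016, 0.26784586906433105), (0.23067417740821838, 0.1724657416343689), 1.4918476343154907)
side
green 347 [ 0.5089 -0.1197  0.0696] bb [ 0.4871 -0.1411  0.0642] [ 0.5309 -0.0929  0.0721] ray circ (255.0, 216.0) [ 0.5081 -0.1224  0.07  ] ray mean [ 0.5088 -0.1203  0.07  ]
yellow 505 [ 0.5525 -0.2302  0.0696] bb [ 0.5298 -0.2528  0.064 ] [ 0.5758 -0.2039  0.0732] ray circ (294.0, 255.5) [ 0.5518 -0.2316  0.07  ] ray mean [ 0.5523 -0.2307  0.07  ]
blue 793 [ 0.5431 -0.3737  0.0698] bb [ 0.5212 -0.3953  0.064 ] [ 0.5656 -0.3485  0.0731] ray circ (316.2021179199219, 331.2021179199219) [ 0.5424 -0.3751  0.07  ] ray mean [ 0.543  -0.3741  0.07  ]
pan 269 [0.5486 0.2636 0.0845] [0.518  0.2332 0.0784] [0.58   0.2988 0.0875] [0.5483 0.2624 0.085 ] (np.float64(238.80297397769516), np.float64(109.92936802973978))
case ((0.5194629430770874, 0.265595018863678), (0.2305220663547516, 0.17279870808124542), 1.8497439622879028)
```

```bash
cat >> h.py <<'E'
from scipy.spatial.transform import Rotation as R
def delta(t):
    s=r.read_state();A=R.from_quat(s["eef_rot"]).as_matrix()
    print("t",s["time"],"tcp",s["ee_pos"],"z",A[:,2],"x",A[:,0],"F",s["ft_force"],"w",s["width"],"q",s["joint_positions"])
    print("tool shift",A.T@(np.array(t)-s["ee_pos"]))
E
python3 -c "
from h import *
delta((.508,-.116,.22))"
```

```text
t 0.1 tcp [ 0.1641 -0.6027  0.2218] z [-0.0004  0.0012 -1.    ] x [ 0.2627 -0.9649 -0.0013] F [ 0.3297  0.008  -0.3601] w 0.08740333753944772 q [ 1.2824  0.3328 -0.0647  1.4608  0.0216  1.3499 -0.0885]
tool shift [-0.3793 -0.4597  0.0023]
```

Emit:
carry_out --increments "0 0 0 -0.03 -0.036 0 0.087;0 0 0 -0.065 -0.079 0 0.087;0 0 0 -0.1 -0.122 0 0.087;0 0 0 -0.135 -0.164 0 0.087;0 0 0 -0.17 -0.206 0 0.087" --squeeze 20

```text
time: 0.72
ee_pos: [0.3189, -0.3829, 0.2218]
eef_rot: [0.795, -0.607, -0.001, -0.0]
ft_force: [0.9, 0.0, -0.1]
width: 0.0868
```

```bash
python3 -c "
from h import *
delta((.508,-.116,.22))"
```

```text
t 0.725 tcp [ 0.3189 -0.3829  0.2218] z [-0.0007  0.0013 -1.    ] x [ 0.2628 -0.9649 -0.0014] F [ 0.8932  0.0167 -0.0932] w 0.08676449302439317 q [ 1.0232  0.068  -0.2482  1.7769  0.0169  1.3002 -0.5339]
tool shift [-0.2078 -0.2526  0.002 ]
```

Emit:
carry_out --increments "0 0 0 -0.035 -0.043 0 0.087;0 0 0 -0.072 -0.087 0 0.087;0 0 0 -0.108 -0.13 0 0.087;0 0 0 -0.14 -0.17 0 0.087;0 0 0 -0.165 -0.2 0 0.087"

```text
time: 1.35
ee_pos: [0.4694, -0.1689, 0.2219]
eef_rot: [0.795, -0.607, -0.001, -0.0]
ft_force: [-0.3, 0.4, 0.4]
width: 0.0869
```

```bash
python3 -c "
from h import *
delta((.508,-.116,.22))
m=r.camera_model('wrist')
p,d=r.camera('wrist');cv2.imwrite('pics/w1.png',p);np.savez('w1.npz',p=p,d=d,K=m['K'],T=m['extrinsics']);print(m)"
```

```text
t 1.35 tcp [ 0.4694 -0.1689  0.2219] z [-0.0008  0.0016 -1.    ] x [ 0.2643 -0.9644 -0.0017] F [-0.2885  0.3671  0.4488] w 0.08691571335933786 q [ 0.7321  0.0869 -0.5002  1.764   0.0418  1.3026 -1.0809]
tool shift [-0.0408 -0.0512  0.0019]
{'K': array([[294.8981,   0.    , 252.0012],
       [  0.    , 294.8981, 188.3287],
       [  0.    ,   0.    ,   1.    ]]), 'extrinsics': array([[ 0.2634, -0.9337, -0.2427,  0.5354],
       [-0.9647, -0.2553, -0.0648, -0.1516],
       [-0.0014,  0.2512, -0.9679,  0.3863],
       [ 0.    ,  0.    ,  0.    ,  1.    ]])}
```

View pics/w1.png

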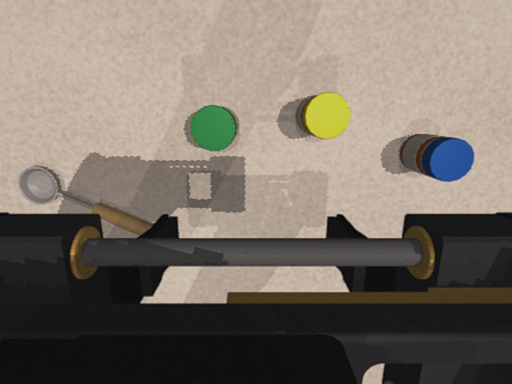

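The wrist view shows the green cap top as a full circle at about (214,128), with yellow at (327,116) and blue at (447,160).

```bash
python3 -c "
from h import *
z=np.load('w1.npz');m=dict(K=z['K'],extrinsics=z['T']);h=cv2.cvtColor(z['p'],cv2.COLOR_BGR2HSV)
P=cloud(m,z['d'])
for lo,hi,u in((50,80,(214,128)),(22,35,(327,116))):
    M=cv2.inRange(h,(lo,130,60),(hi,255,255));k=M*0;cv2.circle(k,u,45,255,-1);M&=k
    T=(M>0)&(P[...,2]>.065)&(P[...,2]<.08)
    vs,us=np.nonzero(T);c,rad=cv2.minEnclosingCircle(np.c_[us,vs].astype(np.float32))
    print(T.sum(),(us.mean(),vs.mean()),c,rad,plane(m,c,.07),plane(m,(us.mean(),vs.mean()),.07),P[T].mean(0),np.ptp(P[T],0))
delta((.508,-.116,.22))"
```

```text
1542 (np.float64(213.0136186770428), np.float64(127.46757457846952)) (212.8274383544922, 127.535400390625) 22.452749252319336 [ 0.5089 -0.1156  0.07  ] [ 0.5091 -0.1158  0.07  ] [ 0.5092 -0.1161  0.0723] [0.0454 0.0458 0.005 ]
1663 (np.float64(326.88574864702343), np.float64(115.18099819603127)) (326.30596923828125, 114.69403076171875) 23.77784538269043 [ 0.5528 -0.2265  0.07  ] [ 0.5525 -0.2273  0.07  ] [ 0.5523 -0.2267  0.0722] [0.0465 0.0461 0.0095]
t 1.4 tcp [ 0.4717 -0.1642  0.222 ] z [ 0.0006  0.0034 -1.    ] x [ 0.2691 -0.9631 -0.0031] F [0.7514 5.7233 0.0067] w 0.08688698033551644 q [ 0.7284  0.0883 -0.5059  1.7626  0.0408  1.3021 -1.085 ]
tool shift [-0.0367 -0.0479  0.0022]
```

Emit:
carry_out --increments "0 0 0 -0.02 -0.027 0 0.087;0 0 0 -0.037 -0.048 0.01 0.087;0 0 0 -0.037 -0.048 0.05 0.087;0 0 0 -0.037 -0.048 0.085 0.087;0 0 0 -0.037 -0.048 0.1 0.087"

```text
time: 2.02
ee_pos: [0.5068, -0.1153, 0.1202]
eef_rot: [0.797, -0.604, -0.002, -0.001]
ft_force: [0.2, 0.3, 0.5]
width: 0.0873
```

```bash
python3 -c "
from h import *
delta((.5085,-.1158,.0175))"
```

```text
t 2.025 tcp [ 0.5068 -0.1153  0.1202] z [-0.0024  0.0042 -1.    ] x [ 0.2692 -0.9631 -0.0047] F [0.1613 0.3336 0.4705] w 0.08733517049769952 q [ 0.6288  0.2358 -0.5479  1.8367  0.1319  1.109  -1.2644]
tool shift [ 0.0014 -0.0016  0.1027]
```

Emit:
carry_out --increments "0 0 0 0.001 -0.002 0.03 0.087;0 0 0 0.001 -0.002 0.065 0.087;0 0 0 0.001 -0.002 0.09 0.087;0 0 0 0.001 -0.002 0.102 0.087;0 0 0 0.001 -0.002 0.102 0.087"

```text
time: 2.65
ee_pos: [0.5088, -0.1154, 0.0183]
eef_rot: [0.797, -0.605, -0.002, -0.001]
ft_force: [-0.1, -0.2, 0.2]
width: 0.087
```

```bash
python3 -c "
from h import *
delta((.5085,-.1158,.0175))
p,d=r.camera('wrist');cv2.imwrite('pics/w2.png',p)"
```

```text
t 2.65 tcp [ 0.5088 -0.1154  0.0183] z [-0.0028  0.0044 -1.    ] x [ 0.2691 -0.9631 -0.005 ] F [-0.0637 -0.1855  0.1793] w 0.086993787540347 q [ 0.589   0.378  -0.5177  1.9126  0.2277  0.9127 -1.3375]
tool shift [0.0003 0.0004 0.0008]
```

View pics/w2.png

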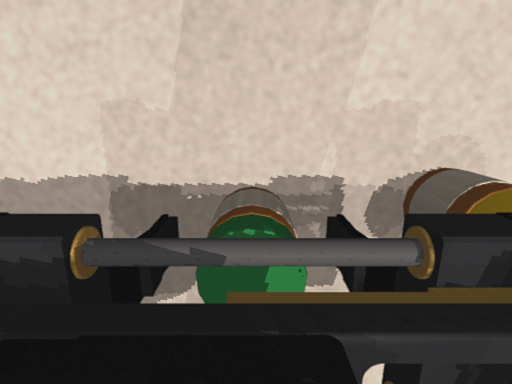

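The green jar (about (252,250)) sits centred between the fingers. I'll close on it now.

Emit:
carry_out --increments "0 0 0 0 0 0 0.03;0 0 0 0 0 0 0.03;0 0 0 0 0 0 0.03;0 0 0 0 0 0 0.03;0 0 0 0 0 0 0.03" --squeeze 20

```text
time: 3.32
ee_pos: [0.5093, -0.1154, 0.019]
eef_rot: [0.797, -0.605, -0.002, -0.001]
ft_force: [-0.3, 0.3, 0.7]
width: 0.0472
```

Emit:
carry_out --increments "0 0 0 0 0 0 0.03;0 0 0 0 0 -0.005 0.03;0 0 0 0 0 -0.015 0.03;0 0 0 0 0 -0.03 0.03;0 0 0 0 0 -0.05 0.03"

```text
time: 3.95
ee_pos: [0.5093, -0.1155, 0.0702]
eef_rot: [0.797, -0.604, -0.002, -0.001]
ft_force: [-0.0, 0.2, -1.7]
width: 0.0475
```

Emit:
carry_out --increments "0 0 0 0 0 -0.04 0.03;0 0 0 -0.01 -0.004 -0.075 0.03;0 0 -3 -0.035 -0.014 -0.105 0.03;0 0 -7 -0.07 -0.027 -0.12 0.03;0 0 -12 -0.11 -0.043 -0.125 0.03"

```text
time: 4.58
ee_pos: [0.5219, 0.0022, 0.198]
eef_rot: [0.856, -0.517, -0.0, -0.002]
ft_force: [1.3, -0.2, -2.4]
width: 0.0477
```

```bash
python3 -c "
from h import *
delta((.5475,.267,.195))"
```

```text
t 4.575 tcp [0.5219 0.0022 0.198 ] z [ 0.0011  0.0033 -1.    ] x [ 0.4649 -0.8854 -0.0024] F [ 1.2829 -0.1718 -2.3874] w 0.04769417390118296 q [ 0.5127  0.1767 -0.6627  1.7383  0.1105  1.2636 -1.2631]
tool shift [-0.2225 -0.1458  0.0039]
```

Emit:
carry_out --increments "0 0 -5 -0.035 -0.023 0 0.03;0 0 -10 -0.07 -0.046 0 0.03;0 0 -15 -0.105 -0.069 0 0.03;0 0 -20 -0.13 -0.085 0 0.03;0 0 -22 -0.145 -0.095 0 0.03"

```text
time: 5.2
ee_pos: [0.5384, 0.1763, 0.1995]
eef_rot: [0.939, -0.343, 0.0, -0.002]
ft_force: [0.3, -0.4, -1.2]
width: 0.0477
```

```bash
python3 -c "
from h import *
delta((.5475,.267,.195))
r.camera('top')
m=r.camera_model('wrist')
p,d=r.camera('wrist');cv2.imwrite('pics/w3.png',p);np.savez('w3.npz',p=p,d=d,K=m['K'],T=m['extrinsics'])
delta((.5475,.267,.195))"
```

```text
t 5.2 tcp [0.5384 0.1763 0.1995] z [ 0.0018  0.0036 -1.    ] x [ 0.7645 -0.6447 -0.0009] F [ 0.3332 -0.4498 -1.2098] w 0.04765146356820084 q [ 0.2688  0.3122 -0.797   1.6213  0.2276  1.3018 -1.2647]
tool shift [-0.0515 -0.0752  0.0048]
t 5.3 tcp [0.5383 0.1765 0.1991] z [ 0.0014  0.0041 -1.    ] x [ 0.7641 -0.6451 -0.0016] F [-1.1501 -0.5553 -2.5331] w 0.04779295352426929 q [ 0.2688  0.3126 -0.7969  1.6217  0.2272  1.3012 -1.2652]
tool shift [-0.0513 -0.0751  0.0045]
```

View pics/w3.png

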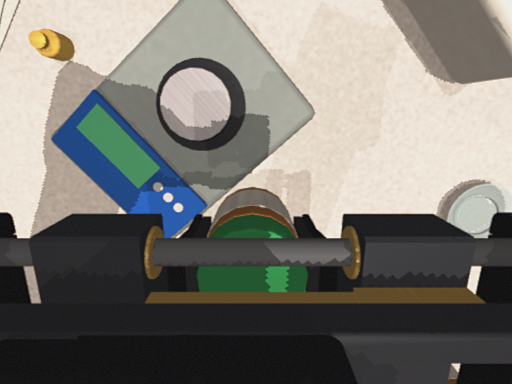

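The pan is in full view in the wrist picture, centred near (196,101) with a radius of about 37 px. The jar is held upright at (252,250).

```bash
python3 -c "
from h import *
z=np.load('w3.npz');m=dict(K=z['K'],extrinsics=z['T']);P=cloud(m,z['d'])
k=np.zeros((384,512),np.uint8);cv2.circle(k,(196,101),50,255,-1)
T=(k>0)&(P[...,2]>.079)&(P[...,2]<.095)
q=P[T];vs,us=np.nonzero(T);c,rad=cv2.minEnclosingCircle(np.c_[us,vs].astype(np.float32))
print(T.sum(),q.mean(0),np.median(q[:,2]),np.ptp(q,0),(q.max(0)+q.min(0))/2,(us.mean(),vs.mean()),c,rad,plane(m,(us.mean(),vs.mean()),.085),plane(m,c,.085))
"
```

```text
3999 [0.5478 0.2685 0.0873] 0.0872523057504559 [0.0633 0.0634 0.0072] [0.5474 0.2681 0.0862] (np.float64(195.59989997499375), np.float64(103.82670667666916)) (195.3207550048828, 103.86792755126953) 36.77128601074219 [0.5476 0.269  0.085 ] [0.5474 0.2691 0.085 ]
```

Emit:
carry_out --increments "0 0 -2 -0.02 -0.03 0 0.03;0 0 -4 -0.04 -0.058 0 0.03;0 0 -4 -0.052 -0.076 0.005 0.03;0 0 -4 -0.052 -0.076 0.03 0.03;0 0 -4 -0.052 -0.076 0.05 0.03"

```text
time: 5.92
ee_pos: [0.5481, 0.2665, 0.1485]
eef_rot: [0.95, -0.312, 0.0, -0.001]
ft_force: [0.1, 0.3, -2.2]
width: 0.0474
```

```bash
python3 -c "
from h import *
delta((.5475,.268,.104))
r.camera('top');p,d=r.camera('side');cv2.imwrite('pics/s2.png',cv2.resize(p[40:190,150:350],None,fx=3,fy=3))
delta((.5475,.268,.104))"
```

```text
t 5.925 tcp [0.5481 0.2665 0.1485] z [ 0.0011  0.0028 -1.    ] x [ 0.8056 -0.5925 -0.0008] F [ 0.1244  0.283  -2.2022] w 0.04738654030352904 q [ 0.0874  0.463  -0.7977  1.5682  0.3416  1.2533 -1.3986]
tool shift [-0.0013 -0.0008  0.0445]
t 6.025 tcp [0.5471 0.2659 0.1471] z [-0.002   0.0016 -1.    ] x [ 0.8058 -0.5922 -0.0025] F [-0.78    1.0071 -2.4003] w 0.047697354296099725 q [ 0.0876  0.4643 -0.7975  1.5698  0.3414  1.2539 -1.3983]
tool shift [-0.0008 -0.0019  0.0431]
```

View pics/s2.png

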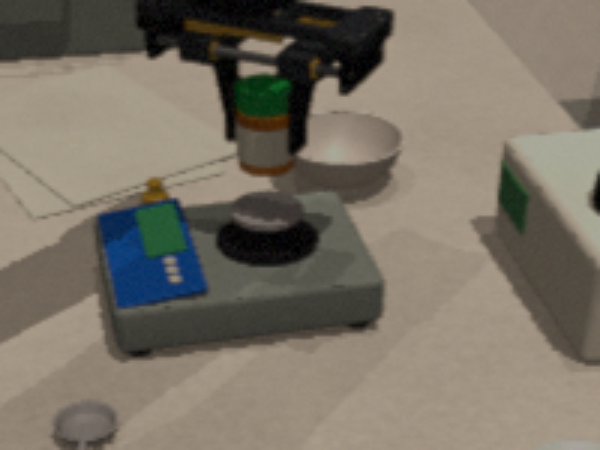

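The side crop shows the jar upright at (263,130), above the pan at (267,210). I'll lower it slowly.

Emit:
carry_out --increments "0 0 0 -0.001 -0.0015 0.01 0.03;0 0 0 -0.001 -0.0015 0.02 0.03;0 0 0 -0.001 -0.0015 0.028 0.03;0 0 0 -0.001 -0.0015 0.034 0.03;0 0 0 -0.001 -0.0015 0.037 0.03"

```text
time: 6.65
ee_pos: [0.547, 0.2678, 0.1097]
eef_rot: [0.95, -0.312, -0.001, -0.0]
ft_force: [-0.2, 0.4, -1.9]
width: 0.0476
```

Emit:
carry_out --increments "0 0 0 0 0 0.001 0.03;0 0 0 0 0 0.002 0.03;0 0 0 0 0 0.003 0.03;0 0 0 0 0 0.004 0.03;0 0 0 0 0 0.004 0.03"

```text
time: 7.28
ee_pos: [0.547, 0.2677, 0.1057]
eef_rot: [0.95, -0.312, -0.001, -0.0]
ft_force: [-0.4, -1.0, -1.0]
width: 0.0478
```

```bash
python3 -c "
from h import *
delta((.5475,.268,.104))"
```

```text
t 7.275 tcp [0.547  0.2677 0.1057] z [-0.0022  0.0015 -1.    ] x [ 0.8058 -0.5922 -0.0027] F [-0.3892 -0.9502 -1.0065] w 0.04781729079299149 q [ 0.072   0.5056 -0.7808  1.6095  0.3742  1.1839 -1.4233]
tool shift [ 0.0003 -0.0005  0.0017]
```

Force dropping to -1.0 N is within noise, so I'll go down in sub-millimetre steps.

Emit:
carry_out --increments "0 0 0 0 0 0.0003 0.03;0 0 0 0 0 0.0006 0.03;0 0 0 0 0 0.001 0.03;0 0 0 0 0 0.001 0.03;0 0 0 0 0 0.001 0.03"

```text
time: 7.9
ee_pos: [0.5469, 0.2677, 0.1047]
eef_rot: [0.95, -0.312, -0.001, -0.0]
ft_force: [0.3, 0.8, -3.0]
width: 0.048
```

```bash
python3 -c "
from h import *
delta((.5475,.268,.104))"
```

```text
t 7.9 tcp [0.5469 0.2677 0.1047] z [-0.0023  0.0015 -1.    ] x [ 0.8058 -0.5922 -0.0028] F [ 0.3382  0.83   -2.9727] w 0.04801617291894039 q [ 0.0716  0.5067 -0.7803  1.6105  0.375   1.1823 -1.4239]
tool shift [ 0.0003 -0.0005  0.0007]
```

Not in contact yet.

Emit:
carry_out --increments "0 0 0 0 0 0.0003 0.03;0 0 0 0 0 0.0006 0.03;0 0 0 0 0 0.001 0.03;0 0 0 0 0 0.001 0.03;0 0 0 0 0 0.001 0.03"

```text
time: 8.52
ee_pos: [0.547, 0.2678, 0.104]
eef_rot: [0.95, -0.312, -0.001, -0.0]
ft_force: [-1.9, -0.8, 4.3]
width: 0.0478
```

```bash
python3 -c "
from h import *
delta((.5475,.268,.104))
p,d=r.camera('side');cv2.imwrite('pics/s3.png',cv2.resize(p[40:190,150:350],None,fx=3,fy=3,interpolation=cv2.INTER_CUBIC));
print(r.read_state()['ft_force'])"
```

```text
t 8.525 tcp [0.547  0.2678 0.104 ] z [-0.002   0.0015 -1.    ] x [ 0.8058 -0.5922 -0.0025] F [-1.9157 -0.8078  4.2703] w 0.04781988637999842 q [ 0.0713  0.5073 -0.78    1.6111  0.3757  1.181  -1.4244]
tool shift [ 0.0003 -0.0005  0.    ]
[-2.7868 -1.7807  4.4106]
```

View pics/s3.png

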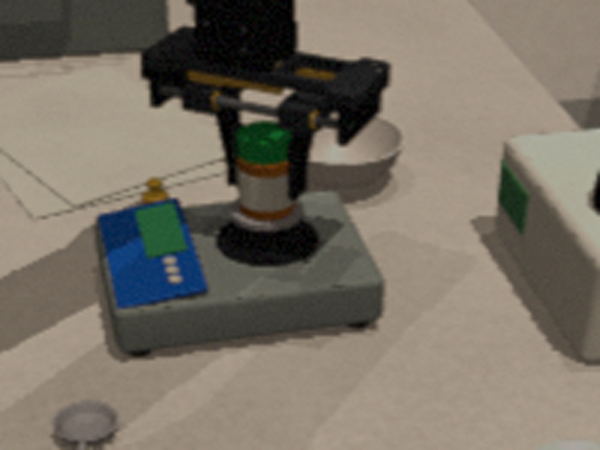

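The force of +4.3 N at the predicted height of 0.104 shows contact, and the picture shows the jar seated on the pan at (267,215). I'll let go.

Emit:
carry_out --increments "0 0 0 0 0 0 0.055;0 0 0 0 0 0 0.065;0 0 0 0 0 0 0.087;0 0 0 0 0 0 0.087;0 0 0 0 0 0 0.087"

```text
time: 9.2
ee_pos: [0.547, 0.2678, 0.104]
eef_rot: [0.95, -0.312, -0.001, -0.0]
ft_force: [-0.3, -0.6, -0.6]
width: 0.0839
```

```bash
python3 -c "
from h import *
delta((.5475,.268,.104))
p,d=r.camera('wrist');cv2.imwrite('pics/w4.png',p)"
```

```text
t 9.2 tcp [0.547  0.2678 0.104 ] z [-0.0021  0.0015 -1.    ] x [ 0.8058 -0.5921 -0.0026] F [-0.2923 -0.6314 -0.6285] w 0.08393874467365607 q [ 0.0712  0.5074 -0.78    1.6112  0.3757  1.1809 -1.4244]
tool shift [ 0.0003 -0.0005 -0.    ]
```

View pics/w4.png

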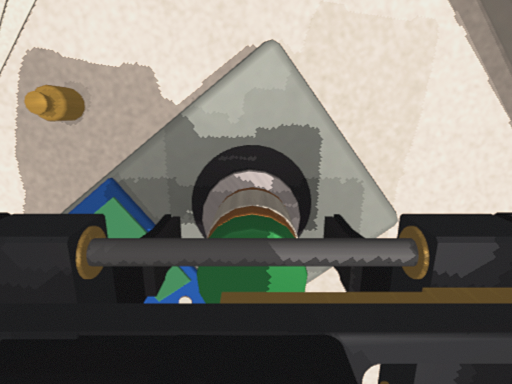

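The fingers are open and clear on both sides of the jar (jar at (252,245)), so I'll retreat straight up.

Emit:
carry_out --increments "0 0 0 0 0 -0.01 0.087;0 0 0 0 0 -0.03 0.087;0 0 0 0 0 -0.06 0.087;0 0 0 0 0 -0.09 0.087;0 0 0 0 0 -0.12 0.087"

```text
time: 9.88
ee_pos: [0.5473, 0.2679, 0.2267]
eef_rot: [0.95, -0.311, -0.001, -0.001]
ft_force: [0.3, -0.0, 0.8]
width: 0.087
```

Emit:
carry_out --increments "0 0 0 0.02 0.03 0 0.087;0 0 0 0.05 0.07 0 0.087;0 0 0 0.08 0.11 0 0.087;0 0 0 0.1 0.13 0 0.087;0 0 0 0.1 0.13 0 0.087"

```text
time: 10.5
ee_pos: [0.5517, 0.1013, 0.2278]
eef_rot: [0.95, -0.313, 0.0, -0.001]
ft_force: [-0.5, 0.8, 0.1]
width: 0.0871
```

```bash
python3 -c "
from h import *
delta((.5475,.268,.104))
for n in('top','side'):
    m=r.camera_model(n);p,d=r.camera(n);P=cloud(m,d);cv2.imwrite(f'pics/{n}9.png',p)
    h=cv2.cvtColor(p,cv2.COLOR_BGR2HSV)
    for nm,lo,hi,x,y,z in(('g',50,80,.547,.268,.155),('y',22,35,.552,-.228,.07),('b',105,125,.543,-.37,.07)):
        T=(cv2.inRange(h,(lo,130,40),(hi,255,255))>0)&(np.hypot(P[...,0]-x,P[...,1]-y)<.05)&(abs(P[...,2]-z)<.006)
        if T.sum():
            q=P[T];print(n,nm,T.sum(),(q.max(0)+q.min(0))/2,np.median(q[:,2]))
"
```

```text
t 10.5 tcp [0.5517 0.1013 0.2278] z [ 0.0011  0.0013 -1.    ] x [ 0.8034 -0.5954  0.0001] F [-0.5296  0.791   0.0602] w 0.08709223313955562 q [ 0.4019  0.2761 -0.7874  1.5948  0.1984  1.3521 -1.0472]
tool shift [-0.1027 -0.1312  0.124 ]
top g 276 [0.5454 0.2679 0.1539] 0.15434862106110736
top y 285 [ 0.5514 -0.2263  0.0693] 0.06873776381771424
top b 248 [ 0.5418 -0.3691  0.0686] 0.06885795555554908
side g 144 [0.5477 0.2635 0.153 ] 0.15457694841210357
side y 507 [ 0.5528 -0.2284  0.0686] 0.06999279490484522
side b 788 [ 0.5435 -0.372   0.0686] 0.07006701168534174
```

View pics/side9.png

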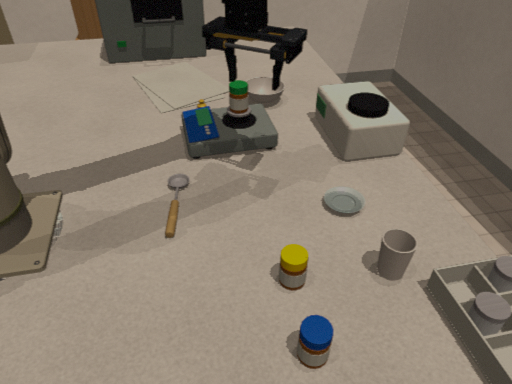

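View pics/top9.png

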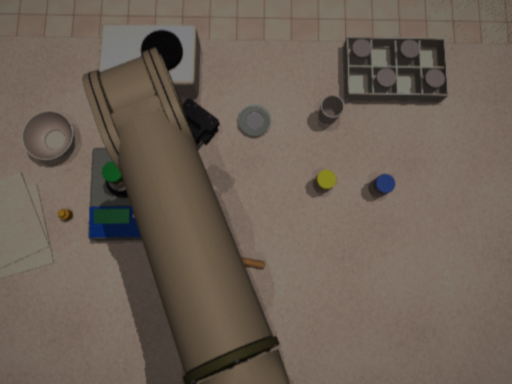

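The side view shows the green jar upright on the pan at (238,100), with the gripper clear of it. Yellow (293,267) and blue (315,340) haven't moved. The top view agrees: green is at (112,172) on the pan, partly hidden by the arm. I'll hand it in.

```bash
python3 -c "
from h import *
print(r.read_state()['joint_vel']);r.close_job()"
```

```text
[-0.0207  0.007  -0.0117  0.0036  0.0003 -0.0022 -0.0008]
the job is handed in; nothing more can be done
```

I gripped the green-capped jar at 20 N and lowered it onto the balance pan in steps of under a millimetre until it touched. I then released it, backed the gripper off and handed the job in at about 10.6 s; no verdict was reported.

- **Placement:** The last top view puts the cap at (0.545, 0.268), with its top at z = 0.154 against the expected 0.155. That is about 2 mm from the pan centre I measured at (0.5475, 0.268). The jar stood upright in the pictures.
- **Contact force:** The wrist read about +4.3 N at touch-down, up from about -2 to -3 N while carrying the jar. That means roughly 7 N on the pan, well under 40 N.
- **Other jars:** The yellow and blue jars measured in the same place as at the start, within 1 mm in the top view.
- **Disagreement:** The side view put the green cap's y at 0.2635, 4 mm lower than the top view. It had given low y values for the jars and pan from the start, probably because it sees their near sides. Even at that reading the jar is within the 16 mm limit.

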